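Right the caddy and flip the sugar bowl shut after a gust

ROBOT

A 7-joint arm with a two-finger parallel gripper is mounted at the origin on the work surface. World frame = base frame: x ahead of the robot, y to its left, z up, the work surface at z = 0. Lengths are in m, angles in rad, forces in N, time in s.
With the tool pointing down it reaches from about 0.425 to 0.825 m from the base axis. Payload 3.6 kg.
Tool frame: the origin (TCP) lies midway between the tips of the shut fingers; the grasp point (between the pads) lies 19 mm behind it; z points along the fingers, y is the direction in which the jaws open and shut (so a half turn about z gives the same grasp; the last joint's range is limited). The gripper opens to 85 mm and grips with 20 to 120 N. Pads are 22 mm wide; open, the fingers measure 114 mm over their backs; the gripper's body (76 mm by 85 mm) begins 54 mm behind the grasp point. The pads swing forward as they close: fully open they stand 13 mm farther back than shut.
Start: joints at [-1.25, 0.615, -0.013, 1.423, 0.008, 1.103, -0.04], TCP at [0.222, 0.611, 0.231] pointing down, gripper open.
Joint ranges: [-3.12, 3.12], [-0.3, 2.06], [-1.34, 1.32], [0.26, 2.42], [-1.36, 4.5], [0.01, 1.98], [-2.84, 2.84]. Speed limits (rad/s): [2.79, 2.79, 3.14, 3.14, 3.14, 3.14, 3.14].

INTERFACE

Orientations are given as a rotation vector (axis times angle).
In Python, from station import manip, optics, close_job gives the robot as it stands.
- The arm moves only by the tool apply_moves, never from a script. Its argument "series" is a list of rows, each a list of 4 numbers: the shift along the world's x, y, z in m, then the turn about the world's z in degrees. In form: [[tx, ty, tz, spin], ...]. A call has 1 to 10 rows; each row shifts and turns the commanded pose from where the row before left it; what a row does not reach is not made up. A row lasts 1/12 s, in which the tool goes at most 41.7 mm and 7.16 degrees, less where a joint would pass 70% of its speed; a pose out of reach is approached as far as the arm can. A call is refused whole if a number of a shift passes 0.0417 or a number of a turn 7.16, either way. A call with a gripper value outside its range is refused whole. "jaw" is the opening in per cent of the stroke, from 0 (shut) to 100 (fully open), set as the call begins (left out, the last holds). The fingers move at their own pace and stop on an object; "force" is the grip in N (left out, the last holds). Time passes only in rows, so rows that do not move let the fingers close. It gives the time, the measured TCP pose, the force and the opening at its end, in the units of the state.
- manip.read_state(): the state, without advancing time (a new reading comes with each control period).
- optics.get_image(name): name is "scene" or "top" or "wrist"; returns a dict with "frame" (420x560x3 uint8, red, green, blue), "fx", "fy", "cx", "cy" (pixels), "pose" (4x4, takes a point from camera to world coordinates); the wrist camera has in their place "T_tool_cam" (4x4, takes a point from camera to tool coordinates, whose origin is the TCP and whose axes are the flange's). Camera axes: x right, y down, z forward; pixel columns grow to the right and rows downward; lengths in m; the calibration is good to about 2 mm. The wrist camera is an equidistant fisheye: a pixel r from the principal point sees the ray r / f radians off the axis. A picture is of the moment at which its call begins: read the wrist's pose just before it. There is no depth.
- close_job(): hands the job in, once; it reports no verdict.
The state is a dict: "clock": time; "joints": joint angles; "joint_vel": joint speeds; "joint_torque": joint torques, N m; "eef_pos": TCP position; "tcp_rot": TCP orientation; "force": force on the tool from outside, world axes, zero at the start; "ft_torque": the same for the moment, N m; "opening": finger opening in m.
Only numpy, scipy, OpenCV 4.12 (cv2) and the standard library are available. Lean on these libraries where they do the work, as an engineer would, in place of code of your own. Each camera call takes 0.05 s, during which the arm holds its last target.

TASK

A gust has tipped the empty white cutlery caddy over against the brick and thrown the sugar bowl's lid open. With the fingertips, push the overhanging rim of the caddy up and over so that it stands upright on its base again, about where its lower edge is now, and push the open lid over so that it falls shut, in either order. Do not lift the caddy or carry it off, and leave everything else where it is.

Things in the scene. Friction and masses are not known exactly. Their poses are not given: they have to be found in the camera images.
- brick: Terracotta paving brick, 65 (its x) x 215 (its y) x 50 mm high, fixed to the ledge. Origin: centre of its underside. The caddy leans over its -x top edge, towards its +x.
- caddy: Empty white plastic cutlery caddy: open box with three sections in a row, 85 (x) x 240 (y) x 160 mm high (z), walls 3 mm, loose, about 0.2 kg. Origin: centre of its underside; z points out of its open top. It starts tipped about 48 degrees towards its own +x, on its lower +x edge, its +x side resting on the brick. Pushed back to within 30 degrees of upright it falls onto its base by itself.
- caddy_foot (a point): Middle of the caddy's lower +x edge, on which it tips; it touches the ledge.
- caddy_rim (a point): Middle of the caddy's upper +x edge, the rim that overhangs the brick, 160 mm from caddy_foot; at the start about 107 mm above the ledge and 119 mm horizontally from caddy_foot. It swings up round caddy_foot as the caddy is righted; the rim grips the fingers, so push along this arc: a level push can jam or slide the caddy.
- sugar_bowl: White ceramic sugar bowl, 100 mm across, 82 mm high, fixed to the ledge, with an ear handle on its -y side that reaches 77 mm from the centre. Origin: centre of its underside. The lid's hinge runs along its y at x = +54 mm, 83 mm up.
- lid (a joint): Angle of the sugar bowl's blue lid (rad): 0 shut flat on the rim, 1.57 upright; starts open at 1.8 to 2.0 (stop at 2.05), leaning away from the bowl. It swings easily, and below about 1.5 falls shut by itself. A 96 mm disc, 10 mm thick; an 18 mm wide knob in the middle of its upper face stands out 16 mm (towards the bowl's +x while open).
- lid_edge (a point): Point of the lid's edge farthest from the hinge, 102 mm from it; the top of the open lid.
- salt_shaker: Glass salt shaker with a steel screw top, 48 mm across, 86 mm high, loose. Origin: centre of its underside. Leave alone.
- pepper_mill: Dark wooden pepper mill, 52 mm across, 127 mm high, loose. Origin: centre of its underside. Leave alone.
- tumbler: Green glass tumbler, 72 mm across, 100 mm high, loose. Origin: centre of its underside. Leave alone.
- tray: Green melamine tray, 200 (x) x 260 (y) x 22 mm high, loose. Origin: centre of its underside. Leave alone.
- spoon0: Steel spoon, 170 mm long, lying on the tray along x. Leave alone.
- fork0: Steel fork, 170 mm long, lying on the tray along x. Leave alone.
- spoon1: Steel spoon, 170 mm long, lying on the tray along x. Leave alone.
- fork1: Steel fork, 170 mm long, lying on the tray along x. Leave alone.
There are look-alikes about, which are no part of the job. Leave any purple or yellow look-alike of the sugar_bowl alone.

How it is judged:
At the end, for the whole second after the job is handed in: The caddy stands at rest on its base on the ledge, upright within 0.06 rad, its tipping edge (caddy_foot) within 80 mm of where it was; the lid is shut (joint below 0.06 rad); shaker, mill, tumbler, tray and cutlery lie within 20 mm of where they were (angle between caddy's own z axis and vertical below 0.06 rad and height (world z) of caddy below 0.008 m and distance of caddy_foot from where it was at the start of the episode below 0.08 m and linear speed of caddy below 0.02 m/s and angular speed of caddy below 0.1 rad/s and value of joint lid below 0.06 rad and distance of each of salt_shaker, pepper_mill, tumbler, tray, spoon0, spoon1, fork0, fork1 from where it was at the start of the episode below 0.02 m); the robot touches nothing.
It fails at once if the caddy is lifted: its tipping edge more than 25 mm above the ledge (height (world z) of caddy_foot above 0.025 m).
It fails at once if the caddy is carried or shoved off: its tipping edge more than 120 mm from where it was (distance of caddy_foot from where it was at the start of the episode above 0.12 m).
It fails at once if the shaker, mill, tumbler, tray or a piece of cutlery is pushed more than 20 mm from its place (distance of any of salt_shaker, pepper_mill, tumbler, tray, spoon0, spoon1, fork0, fork1 from where it was at the start of the episode above 0.02 m).
It fails at once if the shaker, mill or tumbler is tipped over (angle between any of salt_shaker, pepper_mill, tumbler's own z axis and vertical above 0.5 rad).
It also fails if it takes over 54 s, if anything falls off the work surface, if the arm or the gripper's body presses on something with over 40 N, if the wrist force passes 120 N, or if a joint passes its speed limit or range.

## Working session

There is one attempt and no reset: what is moved stays moved. The work goes in short steps, Python scripts to look and compute and a tool call to move; the robot and the scene stay as the last step left them, time stands still between calls to the robot, and variables do not carry over. Pictures are saved under pics/ and viewed, and the job is handed in when it is done.

Besides the shell and the picture viewer there is one more tool, called after "Call:" as name(argument=value, ...), one argument or row to a line, values as JSON. apply_moves: Moves the arm, as the interface text tells. Its arguments: {"type":"object","properties":{"series":{"type":"array","items":{"type":"array","items":{"type":"number"}}},"jaw":{"type":"number"},"force":{"type":"number"}},"required":["series"]}

```bash
mkdir -p pics; ls; python3 - <<'E'
from station import manip, optics
import cv2,numpy as np,pickle
print(manip.read_state())
d={}
for n in ("scene","top","wrist"):
    im=optics.get_image(n); d[n]=im
    cv2.imwrite(f"pics/{n}0.png",im["frame"][:,:,::-1])
    print(n,[im[k] for k in("fx","fy","cx","cy")]); print(np.round(im.get("pose",im.get("T_tool_cam")),4))
pickle.dump(d,open("im0.pkl","wb"))
E
```

```text
pics
{'clock': 0.0, 'joints': array([-1.2494609 ,  0.61595432, -0.01260707,  1.42492246,  0.00810563,
        1.10338074, -0.04042344]), 'joint_vel': array([-7.36980214e-04, -6.59404416e-04,  2.04806592e-04, -1.00475498e-03,
        2.82498318e-05,  1.31378241e-03, -9.20330277e-04]), 'joint_torque': array([ 1.44980459e-05, -4.69234049e+01,  2.59097172e-01, -1.71037370e+01,
        9.96754883e-03,  9.54574352e-03,  1.66821599e-05]), 'eef_pos': array([0.22129646, 0.61034986, 0.23010758]), 'tcp_rot': array([-0.54349886, -3.09380953,  0.00405699]), 'force': array([ 0.11191331, -0.32087366, -0.20127548]), 'ft_torque': array([0.01543497, 0.02084385, 0.02187225]), 'opening': 0.08581640763629936}
scene [536.3341362612039, 536.3341362612039, 283.22921398038795, 208.75823108524116]
[[-0.5947  0.6326 -0.496   1.2337]
 [ 0.8039  0.4748 -0.3583  0.4669]
 [ 0.0088 -0.6119 -0.7909  1.1488]
 [ 0.      0.      0.      1.    ]]
top [448.82747950407247, 448.82747950407247, 270.16634403283274, 210.50245059266226]
[[ 0.0142 -0.9959  0.0894  0.4419]
 [-0.9999 -0.0137  0.0068  0.0028]
 [-0.0056 -0.0895 -0.996   1.4749]
 [ 0.      0.      0.      1.    ]]
wrist [325.19226210127806, 325.19226210127806, 285.5663578023937, 204.18050151815882]
[[-4.000e-04 -9.620e-01 -2.729e-01  6.830e-02]
 [ 1.000e+00 -6.000e-04  9.000e-04  2.000e-04]
 [-1.100e-03 -2.729e-01  9.620e-01 -1.420e-01]
 [ 0.000e+00  0.000e+00  0.000e+00  1.000e+00]]
```

View pics/scene0.png

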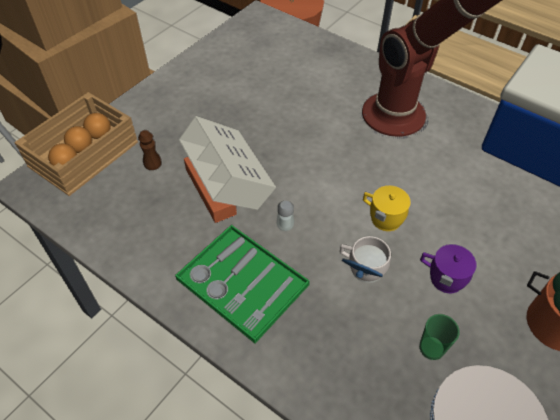

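View pics/top0.png

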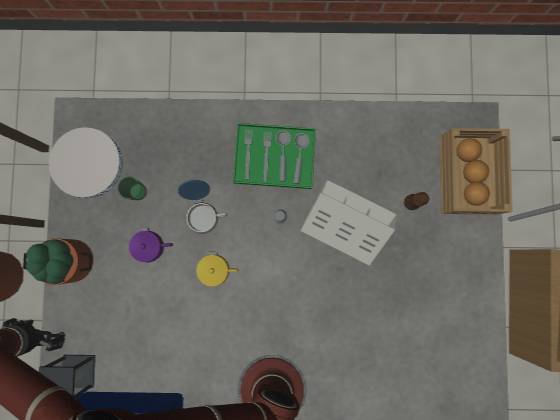

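View pics/wrist0.png

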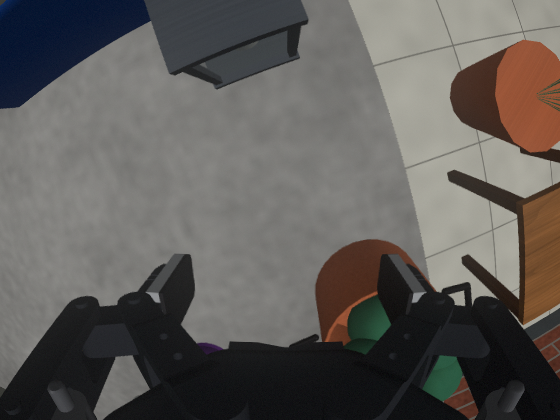

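The top view shows the white bowl at (202,218) with its blue lid open at (194,190). The purple bowl at (145,246) and the yellow bowl at (212,270) are shut look-alikes. The white one with the open blue lid fits the description. The caddy is at (348,222), leaning towards the image top (+x). I'll enlarge these for measuring.

```bash
python3 - <<'E'
import cv2,numpy as np,pickle
d=pickle.load(open("im0.pkl","rb"))
def crop(n,x,y,w,h,s,out):
    f=d[n]["frame"][y:y+h,x:x+w,::-1]
    cv2.imwrite(out,cv2.resize(f,None,fx=s,fy=s,interpolation=cv2.INTER_CUBIC))
crop("top",290,170,120,100,6,"pics/c1.png")
crop("scene",170,110,120,115,5,"pics/c2.png")
crop("top",120,165,120,100,6,"pics/c3.png")
crop("scene",330,225,80,65,8,"pics/c4.png")
E
```

```text
(no output)
```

View pics/c1.png

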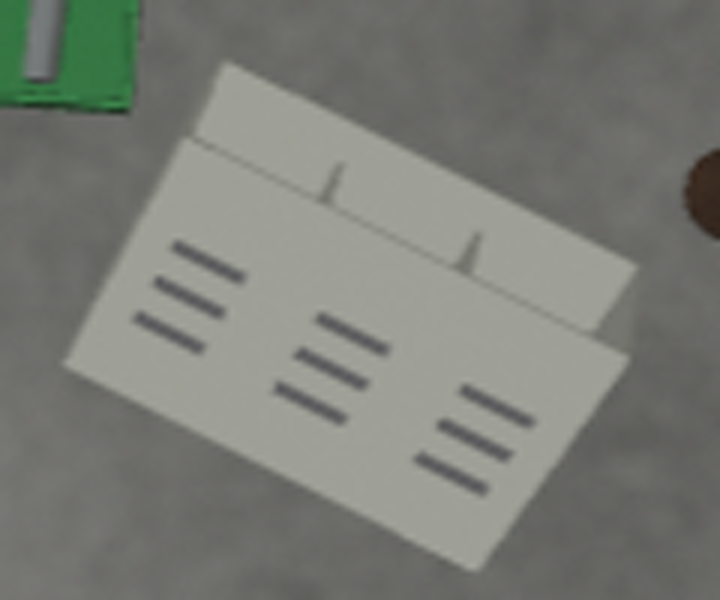

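View pics/c2.png

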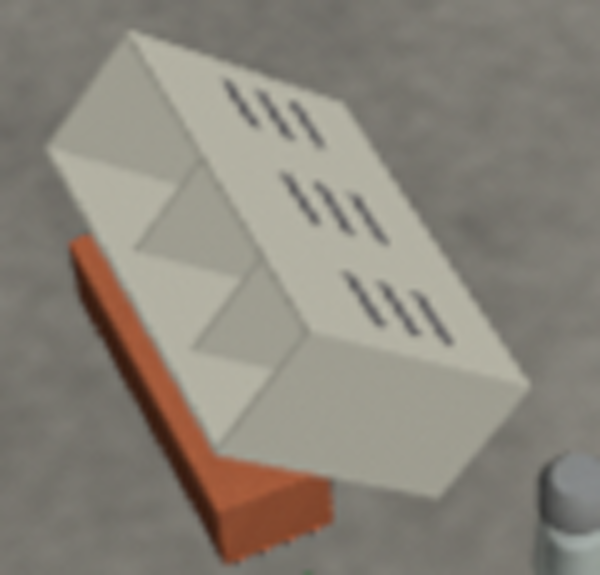

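View pics/c3.png

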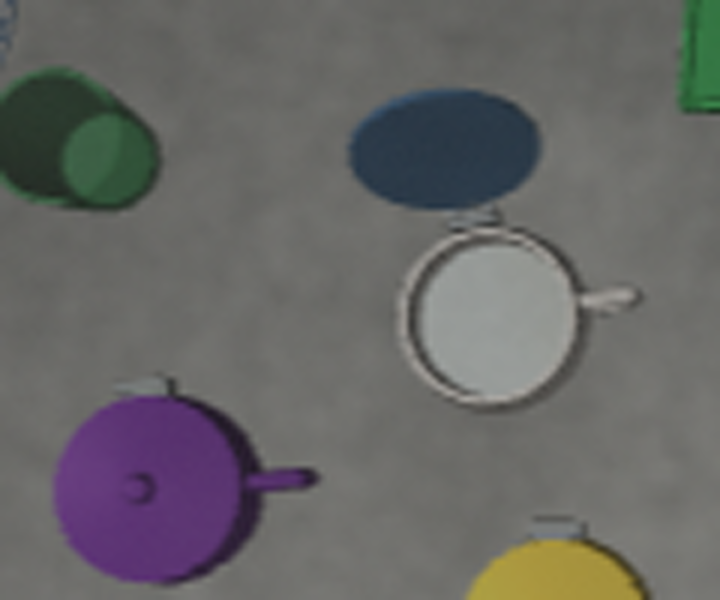

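View pics/c4.png

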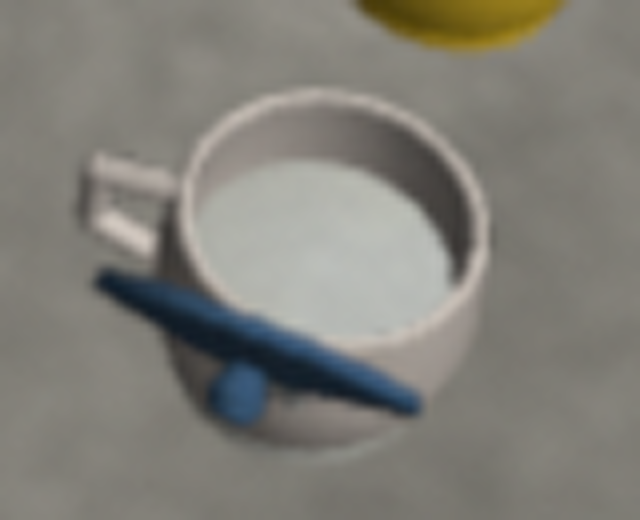

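```bash
cat > h.py <<'E'
import numpy as np
def ray(im,u,v):
    P=im["pose"];r=P[:3,:3]@np.array([(u-im["cx"])/im["fx"],(v-im["cy"])/im["fy"],1.]);return P[:3,3],r/np.linalg.norm(r)
def plane(im,u,v,z):
    o,r=ray(im,u,v);return o+r*(z-o[2])/r[2]
def tri(a,pa,b,pb):
    A=np.zeros((3,3));c=np.zeros(3);R=[ray(a,*pa),ray(b,*pb)]
    for o,r in R:
        M=np.eye(3)-np.outer(r,r);A+=M;c+=M@o
    p=np.linalg.solve(A,c);return p,[np.linalg.norm((np.eye(3)-np.outer(r,r))@(p-o)) for o,r in R]
E
python3 - <<'E'
import pickle,numpy as np
from h import *
np.set_printoptions(precision=4,suppress=True)
d=pickle.load(open("im0.pkl","rb"));T,S=d["top"],d["scene"]
m=lambda x0,y0,s:(lambda u,v:((u+.5)/s-.5+x0,(v+.5)/s-.5+y0))
c1,c2,c3,c4=m(290,170,6),m(170,110,5),m(120,165,6),m(330,225,8)
Q={}
for n,a,b in [("rim-",(638,265),(48,148)),("rim+",(222,62),(215,453)),("up-",(630,357),(130,32)),("up+",(185,135),(310,332)),("lo-",(475,572),(345,102)),("lo+",(65,363),(528,385))]:
    p,e=tri(T,c1(*a),S,c2(*b));Q[n]=p;print(n,p,e)
rim=(Q["rim-"]+Q["rim+"])/2;up=(Q["up-"]+Q["up+"])/2;lo=(Q["lo-"]+Q["lo+"])/2
print("rim",rim,"up",up,"lo",lo,"foot~",lo+rim-up, "len",[np.linalg.norm(Q[k+"-"]-Q[k+"+"]) for k in("rim","up","lo")])
y=sum(Q[k+"+"]-Q[k+"-"] for k in("rim","up","lo"));print("yaw",np.degrees(np.arctan2(-y[0],y[1])), "radius rim",np.hypot(*rim[:2]))
print("footcorner",plane(S,*c2(437,497),0))
print("bowl",plane(T,*c3(493,318),.082),plane(S,*c4(335,222),.082))
print("handle",plane(T,*c3(638,296),.06), "hinge",plane(T,*c3(473,218),.083))
print("lid centre/top z",tri(T,c3(445,148),S,c4(258,342)), plane(T,*c3(447,90),.178))
print("lid corners", tri(T,c3(540,150),S,c4(100,280)),tri(T,c3(349,150),S,c4(418,405)))
print("tray corner",plane(T,*[(c+0) for c in c1(133,110)],.022),"tumbler",plane(T,*c3(110,160),0),"shaker",plane(T,280,215,.086),"mill",plane(T,423,199,.127))
E
```

```text
rim- [ 0.5599 -0.3711  0.1105] [np.float64(0.0002790081334293612), np.float64(0.0002790081334294011)]
rim+ [ 0.6626 -0.1612  0.1055] [np.float64(0.0012120381340747631), np.float64(0.0012120381340746268)]
up- [ 0.5093 -0.3494  0.1699] [np.float64(0.0009977257552958876), np.float64(0.0009977257552958717)]
up+ [ 0.6152 -0.1347  0.1718] [np.float64(0.00033788327052556574), np.float64(0.00033788327052554064)]
lo- [ 0.4024 -0.2963  0.0671] [np.float64(0.00036846131012300187), np.float64(0.00036846131012304654)]
lo+ [ 0.5083 -0.0837  0.0669] [np.float64(0.0004927766095426179), np.float64(0.0004927766095427408)]
rim [ 0.6112 -0.2662  0.108 ] up [ 0.5623 -0.2421  0.1709] lo [ 0.4553 -0.19    0.067 ] foot~ [ 0.5043 -0.2142  0.0041] len [np.float64(0.23372571858139438), np.float64(0.23943009945433374), np.float64(0.23756187069230625)]
yaw -26.258508433955893 radius rim 0.6666902956686779
footcorner [ 0.5564 -0.1099  0.    ]
bowl [0.5419 0.2251 0.082 ] [0.544  0.2284 0.082 ]
handle [0.5562 0.1524 0.06  ] hinge [0.5939 0.2368 0.083 ]
lid centre/top z (array([0.6238, 0.2432, 0.133 ]), [np.float64(0.00026801522429764277), np.float64(0.00026801522429787793)]) [0.646  0.2353 0.178 ]
lid corners (array([0.6256, 0.1957, 0.122 ]), [np.float64(0.0017754789690405557), np.float64(0.0017754789690405534)]) (array([0.6206, 0.29  , 0.1423]), [np.float64(0.0002599669588586223), np.float64(0.0002599669588587634)])
tray corner [ 0.6482 -0.1219  0.022 ] tumbler [0.6325 0.4525 0.    ] shaker [ 0.553  -0.0184  0.086 ] mill [ 0.6041 -0.4484  0.127 ]
```

Call:
apply_moves(
  series=[
    [0,0,0.035,0],
    [0,0,0.035,0],
    [0.01,-0.03,0.02,0],
    [0.02,-0.03,0,0],
    [0.02,-0.03,0,0],
    [0.02,-0.03,0,0],
    [0.02,-0.03,0,0],
    [0.02,-0.03,0,0],
    [0.02,-0.03,0,0],
    [0.02,-0.03,0,0],
  ],
  jaw=0,
)

```text
clock: 0.98
eef_pos: [0.372, 0.3693, 0.3211]
tcp_rot: [-0.543, -3.094, 0.001]
force: [0.7, -0.1, 0.7]
opening: -0.0001
```

Call:
apply_moves(
  series=[
    [0.02,-0.03,0,0],
    [0.02,-0.03,0,0],
    [0.03,-0.02,0,0],
    [0.035,-0.005,0,0],
    [0.035,0,0,0],
    [0.035,0,0,0],
    [0.035,0,0,0],
    [0.035,0,0,0],
    [0.035,0,0,0],
    [0,0,0,0],
  ],
)

```text
clock: 1.82
eef_pos: [0.6568, 0.2828, 0.3162]
tcp_rot: [0.552, 3.092, -0.009]
force: [-0.8, -0.5, -2.0]
opening: 0.0001
```

Call:
apply_moves(
  series=[
    [0.03,-0.015,0,0],
    [0.02,-0.012,0,0],
    [0,0,-0.03,0],
    [0,0,-0.03,0],
    [0,0,-0.03,0],
    [0,0,-0.03,0],
    [0,0,-0.02,0],
    [0,0,-0.01,0],
    [0,0,0,0],
    [0,0,0,0],
  ],
)

```text
clock: 2.65
eef_pos: [0.7016, 0.2593, 0.1717]
tcp_rot: [0.543, 3.094, 0.0]
force: [0.2, -0.4, 0.7]
opening: -0.0004
```

```bash
python3 - <<'E'
from station import manip, optics
import cv2
print(manip.read_state()["eef_pos"],manip.read_state()["joints"])
for n,(x,y) in (("scene",(300,150)),("top",(120,120))):
    im=optics.get_image(n)["frame"][y:y+150,x:x+200,::-1]
    cv2.imwrite(f"pics/{n}1.png",cv2.resize(im,None,fx=3,fy=3,interpolation=cv2.INTER_CUBIC))
E
```

```text
[0.70160419 0.25929509 0.17170254] [-0.42486432  0.83246665  0.0916686   1.15303584 -0.07395796  1.15893269
  0.8897969 ]
```

View pics/scene1.png

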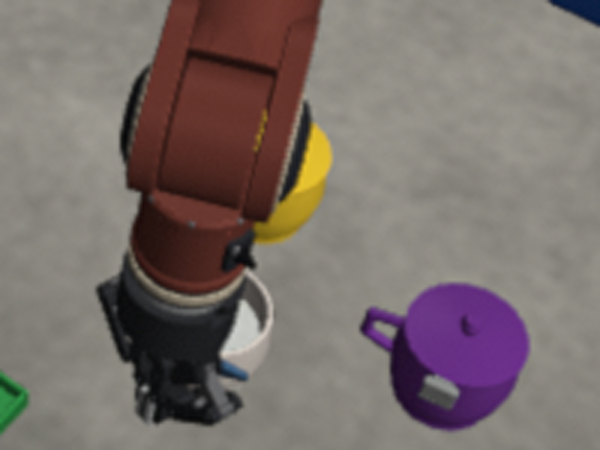

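View pics/top1.png

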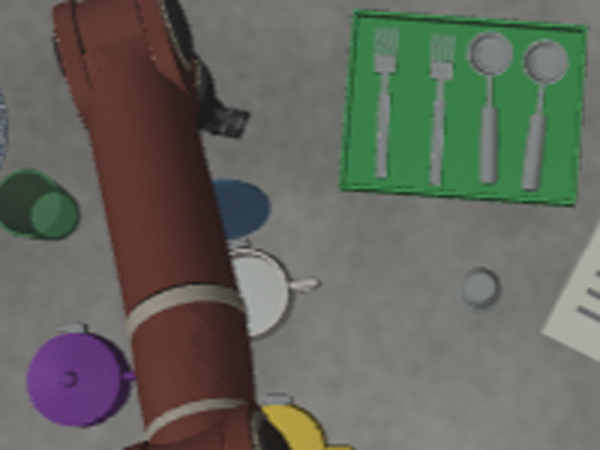

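Call:
apply_moves(
  series=[
    [0,0,-0.013,0],
    [-0.02,-0.004,0,0],
    [-0.02,-0.004,0,0],
    [-0.015,-0.003,0,0],
    [-0.01,-0.002,0,0],
    [-0.01,-0.002,0,0],
    [-0.01,-0.002,0,0],
    [-0.01,-0.002,0,0],
    [-0.01,-0.002,0,0],
    [0,0,0,0],
  ],
)

```text
clock: 3.58
eef_pos: [0.5961, 0.2385, 0.1608]
tcp_rot: [0.542, 3.093, 0.003]
force: [0.2, 0.2, -0.2]
opening: -0.0001
```

Call:
apply_moves(
  series=[
    [-0.01,-0.002,0,0],
    [-0.01,-0.002,0,0],
    [-0.01,-0.002,0,0],
    [0,0,0,0],
    [0,0,0,0],
    [0,0,0.03,0],
    [0,0,0.03,0],
    [0,0,0.03,0],
    [0,0,0.03,0],
    [0,0,0,0],
  ],
)

```text
clock: 4.42
eef_pos: [0.5714, 0.2334, 0.2863]
tcp_rot: [0.542, 3.08, 0.014]
force: [1.4, 0.4, 0.3]
opening: -0.0
```

```bash
python3 - <<'E'
from station import manip, optics
import cv2
print(manip.read_state()["eef_pos"])
for n,(x,y) in (("scene",(300,150)),("top",(120,120))):
    im=optics.get_image(n)["frame"][y:y+150,x:x+200,::-1]
    cv2.imwrite(f"pics/{n}2.png",cv2.resize(im,None,fx=3,fy=3,interpolation=cv2.INTER_CUBIC))
E
```

```text
[0.57136192 0.23344584 0.28627071]
```

View pics/scene2.png

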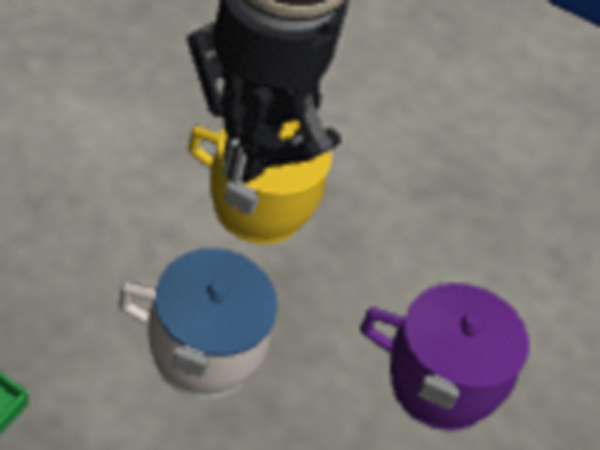

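View pics/top2.png

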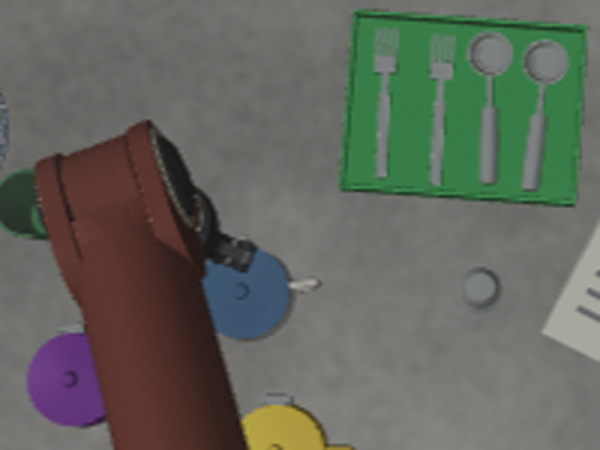

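The scene view shows the blue lid flat and shut on the white bowl (scene crop at (215,300)). Next is the caddy.

Call:
apply_moves(
  series=[
    [0.006,-0.03,0,-3.2],
    [0.006,-0.035,0,-3.2],
    [0.006,-0.035,0,0],
    [0.006,-0.035,0,0],
    [0.006,-0.035,0,0],
    [0.006,-0.035,0,0],
    [0.006,-0.035,0,0],
    [0.006,-0.035,0,0],
    [0.006,-0.035,0,0],
    [0.006,-0.035,0,0],
  ],
  jaw=50,
)

```text
clock: 5.35
eef_pos: [0.6264, -0.1147, 0.2768]
tcp_rot: [-0.715, -3.057, 0.0]
force: [0.6, -0.3, -0.2]
opening: 0.0426
```

Call:
apply_moves(
  series=[
    [0.006,-0.035,0,0],
    [0.006,-0.035,0,0],
    [0.006,-0.035,0,0],
    [0.006,-0.035,0,0],
    [0.006,-0.035,0,0],
    [0.004,-0.006,0,0],
    [0,0,0,0],
    [0,0,0,0],
  ],
)

```text
clock: 6.02
eef_pos: [0.6603, -0.2937, 0.2763]
tcp_rot: [-0.716, -3.056, -0.002]
force: [0.3, 0.8, 0.1]
opening: 0.0429
```

Call:
apply_moves(
  series=[
    [0,0,-0.035,0],
    [0,0,-0.035,0],
    [0,0,-0.035,0],
    [0,0,-0.035,0],
    [0,0,-0.025,0],
    [0,0,-0.015,0],
    [0,0,-0.011,0],
    [0,0,0,0],
    [0,0,0,0],
  ],
)

```text
clock: 6.77
eef_pos: [0.6611, -0.2925, 0.0875]
tcp_rot: [0.713, 3.06, 0.001]
force: [-0.4, -0.7, -0.2]
opening: 0.0428
```

```bash
python3 - <<'E'
from station import manip, optics
import cv2
s=manip.read_state();print(s["eef_pos"],s["force"],s["joints"])
im=optics.get_image("scene")["frame"][80:240,130:330,::-1]
cv2.imwrite("pics/scene3.png",cv2.resize(im,None,fx=3.5,fy=3.5,interpolation=cv2.INTER_CUBIC))
cv2.imwrite("pics/wrist3.png",optics.get_image("wrist")["frame"][:,:,::-1])
E
```

```text
[ 0.66110632 -0.2924748   0.0875317 ] [-0.43763048 -0.66758143 -0.17091841] [ 0.31441057  0.87354828  0.14488644  1.32748221 -0.13736165  0.95030707
  1.60118398]
```

View pics/scene3.png

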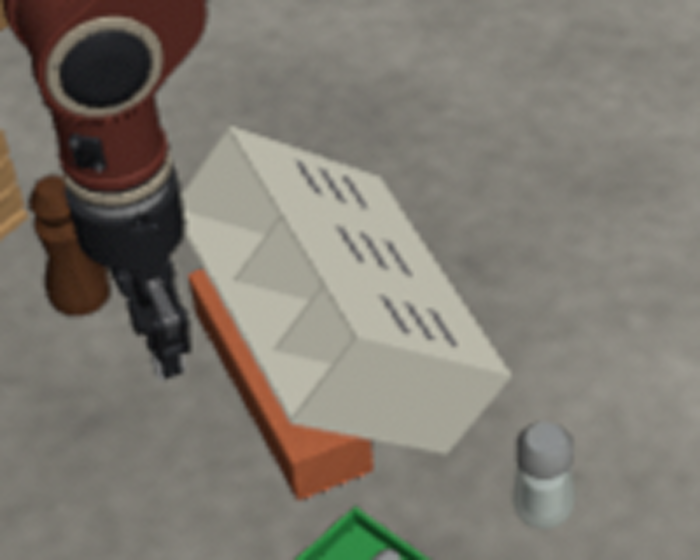

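View pics/wrist3.png

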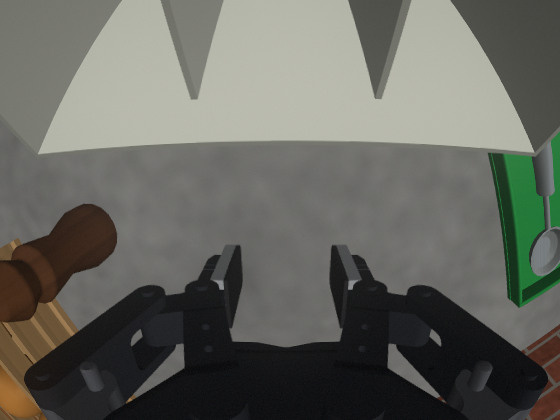

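The wrist view shows the rim spanning (38,153) to (535,153) at the image top, centred on the fingers at column 285. The brick and mill are clear of the hand. I'll approach to contact.

Call:
apply_moves(
  series=[
    [-0.009,0.0045,-0.004,0],
    [-0.009,0.0045,0,0],
    [-0.009,0.0045,0,0],
    [-0.007,0.0035,0,0],
    [-0.0045,0.002,0,0],
    [0,0,0,0],
    [0,0,0,0],
  ],
)

```text
clock: 7.45
eef_pos: [0.6228, -0.2753, 0.0846]
tcp_rot: [0.715, 3.057, -0.001]
force: [-0.2, -0.3, -0.2]
opening: 0.043
```

```bash
python3 - <<'E'
from station import manip, optics
import cv2
s=manip.read_state();print(s["eef_pos"],s["force"])
cv2.imwrite("pics/wrist4.png",optics.get_image("wrist")["frame"][:,:,::-1])
E
```

```text
[ 0.62282529 -0.27530676  0.08455202] [-0.17528214 -0.3268683  -0.16614482]
```

View pics/wrist4.png

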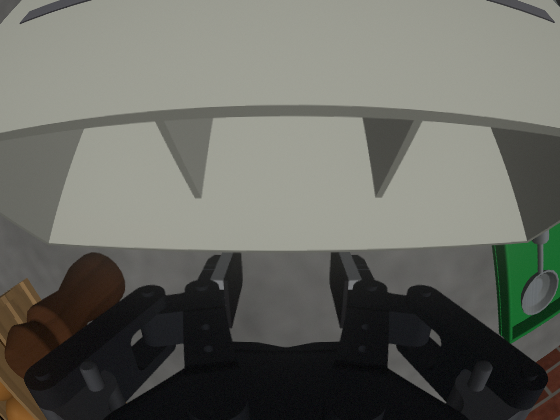

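Call:
apply_moves(
  series=[
    [-0.0025,0.0012,0.001,0],
    [-0.0026,0.0013,0.003,0],
    [-0.0026,0.0013,0.003,0],
    [-0.0027,0.0013,0.0029,0],
    [-0.0027,0.0013,0.0029,0],
    [-0.0029,0.0014,0.0027,0],
    [-0.0029,0.0014,0.0027,0],
    [-0.003,0.0015,0.0026,0],
    [-0.003,0.0015,0.0026,0],
  ],
)

```text
clock: 8.25
eef_pos: [0.5965, -0.2624, 0.1068]
tcp_rot: [-0.715, -3.058, -0.0]
force: [0.4, 0.2, 0.6]
opening: 0.0425
```

```bash
python3 - <<'E'
from station import manip, optics
import cv2
s=manip.read_state();print(s["eef_pos"],s["force"])
im=optics.get_image("scene")["frame"][80:240,130:330,::-1]
cv2.imwrite("pics/scene5.png",cv2.resize(im,None,fx=3.5,fy=3.5,interpolation=cv2.INTER_CUBIC))
cv2.imwrite("pics/wrist5.png",optics.get_image("wrist")["frame"][:,:,::-1])
E
```

```text
[ 0.59650611 -0.26240729  0.10683659] [0.38044663 0.19059322 0.56498437]
```

View pics/wrist5.png

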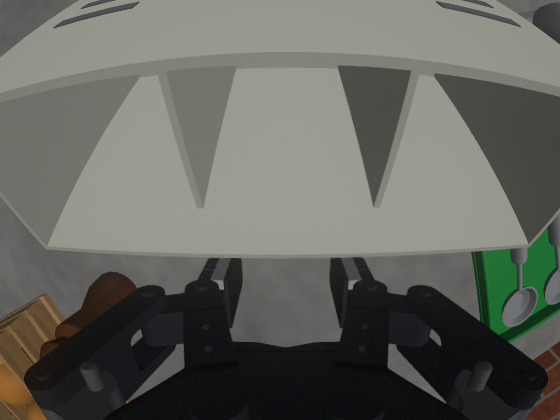

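View pics/scene5.png

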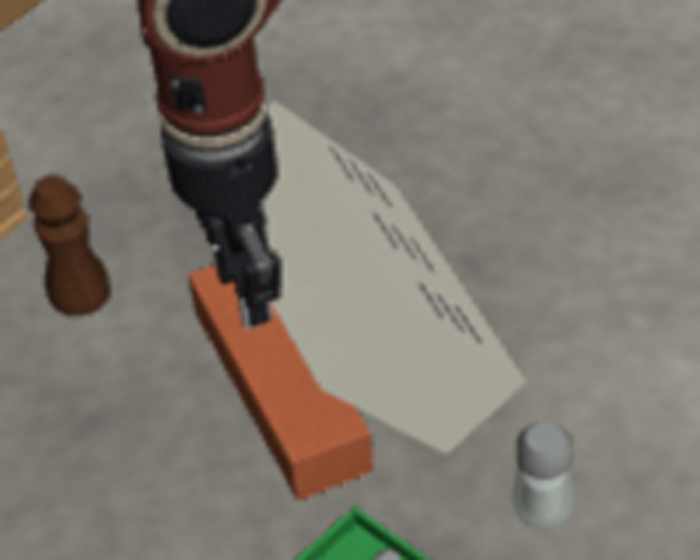

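The caddy is swinging up round its foot: the foot corner at (445,452) in the scene crop has not moved. I'll continue along the arc.

Call:
apply_moves(
  series=[
    [-0.0031,0.0015,0.0024,0],
    [-0.0031,0.0015,0.0024,0],
    [-0.0031,0.0015,0.0023,0],
    [-0.0031,0.0015,0.0022,0],
    [-0.0033,0.0016,0.002,0],
    [-0.0033,0.0016,0.002,0],
    [-0.0033,0.0016,0.0018,0],
    [-0.0034,0.0017,0.0018,0],
    [-0.0035,0.0017,0.0015,0],
    [-0.0035,0.0017,0.0015,0],
  ],
)

```text
clock: 9.18
eef_pos: [0.564, -0.2467, 0.1268]
tcp_rot: [-0.715, -3.059, 0.0]
force: [0.8, -0.1, -0.5]
opening: 0.0425
```

Call:
apply_moves(
  series=[
    [-0.0035,0.0017,0.0013,0],
    [-0.0035,0.0017,0.0013,0],
    [0,0,0,0],
    [0,0,0,0],
  ],
)

```text
clock: 9.52
eef_pos: [0.5574, -0.2434, 0.1294]
tcp_rot: [0.715, 3.059, -0.0]
force: [-0.0, -0.6, 0.4]
opening: 0.0427
```

```bash
python3 - <<'E'
from station import manip, optics
import cv2
s=manip.read_state();print(s["eef_pos"],s["force"])
im=optics.get_image("scene")["frame"][80:240,130:330,::-1]
cv2.imwrite("pics/scene6.png",cv2.resize(im,None,fx=3.5,fy=3.5,interpolation=cv2.INTER_CUBIC))
cv2.imwrite("pics/wrist6.png",optics.get_image("wrist")["frame"][:,:,::-1])
E
```

```text
[ 0.55737819 -0.24336616  0.12935702] [-0.04782706 -0.55645098  0.37302948]
```

View pics/wrist6.png

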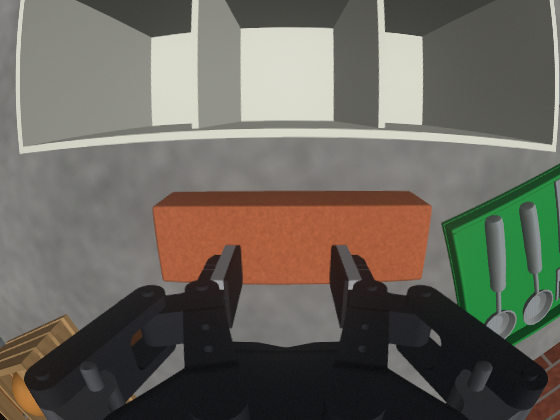

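View pics/scene6.png

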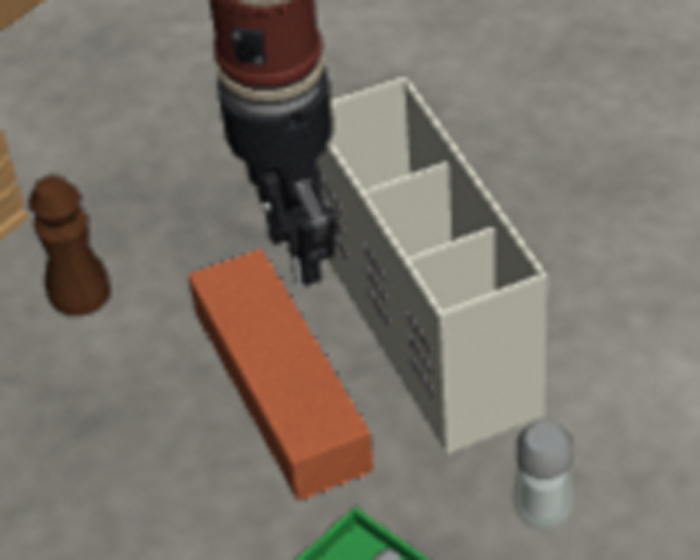

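The caddy stands on its base at its old foot. I'll back away, rise and check.

Call:
apply_moves(
  series=[
    [0.009,-0.0045,0,0],
    [0.009,-0.0045,0,0],
    [0.009,-0.0045,0.01,0],
    [0,0,0.03,0],
    [0,0,0.03,0],
    [0,0,0.03,0],
    [0,0,0.03,0],
    [0,0,0.02,0],
    [0,0,0,0],
    [0,0,0,0],
  ],
)

```text
clock: 10.45
eef_pos: [0.585, -0.2573, 0.2804]
tcp_rot: [0.715, 3.056, -0.001]
force: [-0.6, 0.5, 0.2]
opening: 0.0427
```

```bash
python3 - <<'E'
from station import manip, optics
import cv2
import numpy as np,pickle
s=manip.read_state();print(s["clock"],s["eef_pos"],s["force"])
d={n:optics.get_image(n) for n in("scene","top")};pickle.dump(d,open("im7.pkl","wb"))
for n in d: cv2.imwrite(f"pics/{n}7.png",d[n]["frame"][:,:,::-1])
im=d["scene"]["frame"][80:240,130:330,::-1]
cv2.imwrite("pics/scene7c.png",cv2.resize(im,None,fx=3.5,fy=3.5,interpolation=cv2.INTER_CUBIC))
E
```

```text
10.45 [ 0.58498055 -0.25731924  0.28040884] [-0.6102845   0.52251492  0.22959252]
```

View pics/scene7c.png

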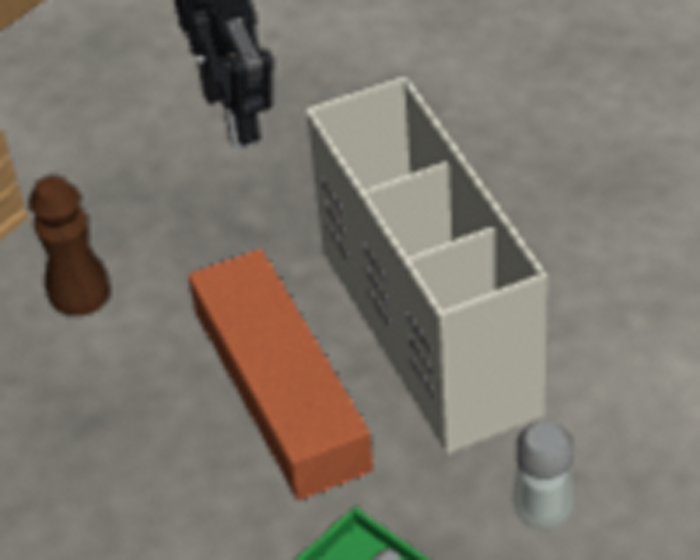

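View pics/scene7.png

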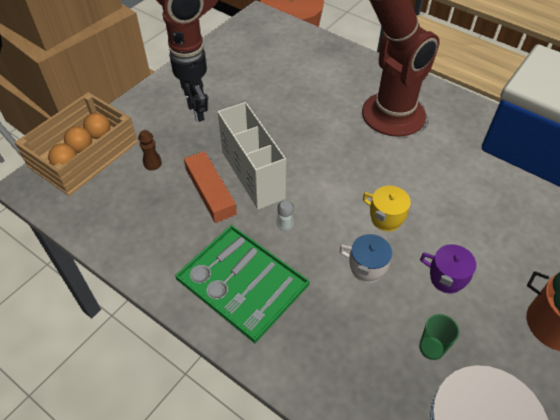

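View pics/top7.png

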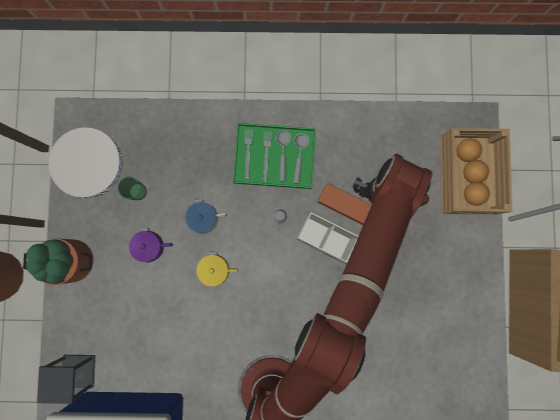

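```bash
python3 - <<'E'
from station import manip, close_job
from h import *
import pickle
S=pickle.load(open("im7.pkl","rb"))["scene"]
print("foot corner now",plane(S,447/3.5+130,452/3.5+80,0), "was .5564 -.1099")
print(close_job())
E
```

```text
foot corner now [ 0.55565738 -0.10806535  0.        ] was .5564 -.1099
the job is handed in; nothing more can be done
None
```

I handed the job in after about 10.5 s of the 54 s, with the caddy upright and the sugar bowl lid shut.

- **Lid:** I pushed the open blue lid over with the shut fingertips, and it fell shut. The last scene and top pictures show it flat on the white bowl. I did not measure its joint angle.
- **Caddy:** I pushed the rim up along its arc with the half-open fingers until it dropped onto its base. The visible foot corner measured about 2 mm from where it started. Uprightness I judged from the pictures only.
- **Other things:** By eye, the shaker, mill, tumbler, tray and cutlery are in the same places as in the first pictures. The purple and yellow bowls were not touched. The gripper was clear of everything at hand-in.

No check failed or disagreed.

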